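# Lock the bayonet cover onto the satellite's camera port

## Task

Close the round camera mount on top of the small satellite with the black cover that has two side lugs: line the lugs up with the two slots, push it in until it sits fully home, then twist it clockwise (seen from above) until it stops, and let go. Leave the other two covers where they are.

Things in the scene. Friction and masses are not known exactly. Their poses are not given: they have to be found in the camera images.
- cover: Cover to fit: black round body 44 mm across, 22 mm high, topped by an upright grip bar 42 long (along x) x 16 thick (y), 22 to 54 mm above the origin. Two opposite lugs at the bottom along +x and -x, in line with the bar, 14 wide, 6 thick, reaching 36 mm from the axis; same after a half turn. Origin: centre of underside, z up. Loose, 0.1 kg, upright on the bench, anywhere among the others.
- mount (a point): Centre of the upper rim of a 94 mm aluminium ring on a satellite cube, fixed, 140 mm up; z up. Lip 6 thick, hole 52 across, entry slots along +x and -x, 30 wide, out to 40 mm from the axis. Floor 16 mm below this point (cover's origin when home). Lugs in line with slots (either way round), it goes in, then turns freely under the lip, clockwise from above, 70 deg to a hard stop; 15 the other way.
- plain_cover: Bystander: black round cover 44 mm across, 22 mm high, no lugs, with a grip bar 42 x 16 mm on top up to 54 mm. Origin: centre of underside, z up, bar along x. Loose; not to be moved.
- wide_cover: Bystander: black round cover 68 mm across, 22 mm high, three lugs reaching 48 mm from the axis, grip bar 60 x 16 mm on top up to 54 mm. Origin: centre of underside, z up, bar along x. Loose; not to be moved.
Mind the look-alikes: they are no part of the job. What is shaped like the cover but orange or pink is not meant.

How it is judged:
By the outcome, as a careful person would: the job done as asked, in the order asked, and still so for the second after the job is handed in, with the robot touching nothing.
It also fails if it takes over 40 s, if anything falls off the work surface, if the arm or the gripper's body presses on something with over 40 N, if the wrist force passes 120 N, or if a joint passes its speed limit or range.

## Robot

A 7-joint arm with a two-finger parallel gripper is mounted at the origin on the work surface. World frame = base frame: x ahead of the robot, y to its left, z up, the work surface at z = 0. Lengths are in mm, angles in rad, forces in N, time in s.
With the tool pointing down it reaches from about 375 to 925 mm from the base axis. Payload 3.1 kg.
Tool frame: the origin (TCP) lies midway between the tips of the shut fingers; the grasp point (between the pads) lies arm.grasp_offset behind it (arm.grasp_offset is the distance from the TCP to the grasp point, in mm); z points along the fingers, y is the line along which they close (so a half turn about z gives the same grasp; the last joint's range is limited). The gripper opens to 85 mm and grips with 20 to 120 N. Pads are 22 mm wide; open, the fingers measure 114 mm over their backs; the gripper's body (76 mm by 85 mm) begins 54 mm behind the grasp point. The pads swing forward as they close: fully open they stand 13 mm farther back than shut.
Start: joints at [1.138, 0.383, 0.044, 1.598, -0.018, 1.161, -0.05], TCP at [213.597, -613.905, 231.269] pointing down, gripper open.
Joint ranges: [-2.61, 2.61], [-0.41, 2.15], [-1.48, 1.57], [0, 2.5], [-1.57, 4.71], [0.05, 1.97], [-2.85, 2.85]. Speed limits (rad/s): [2.79, 2.79, 3.14, 3.14, 3.14, 3.14, 3.14].

## Interface

Orientations are given as [roll, pitch, yaw] about the fixed x, y, z axes, in that order (R = Rz(yaw) Ry(pitch) Rx(roll)).
In Python, from bench import arm, vision, ticket gives the robot as it stands.
- The arm moves only by the tool drive_tool, never from a script. Its argument "commands" is a list of rows, each a list of 7 numbers: the closure in counts, from 0 (fully open) to 255 (shut), then the shift along the tool's x, y, z in m, then the turn, a rotation vector about the tool's x, y, z in degrees. A call has 1 to 8 rows; each row is the pose to reach, as a shift and turn from the pose commanded when the call began, along the tool's axes at that moment; what a row does not reach only later rows make up. A row lasts 1/12 s, in which the tool goes at most 41.7 mm and 7.16 degrees, less where a joint would pass 70% of its speed; a pose out of reach is approached as far as the arm can. A call with a gripper value outside its range is refused whole. The fingers move at their own pace and stop on an object; the grip force is fixed at half the most. Time passes only in rows, so rows that repeat a pose let the fingers close. It gives the time, the measured TCP pose, the force, the opening and the grip force at its end, in the units of the state.
- arm.get_state(): the state, without advancing time (a new reading comes with each control period).
- vision.grab_frame(name): name is "side" or "top" or "wrist"; returns a dict with "image" (480x640x3 uint8, red, green, blue), "mtx" (3x3 intrinsics, pixels), "position" and "rotation" of the camera in the world; the wrist camera has in their place "mount" (4x4, takes a point from camera to tool coordinates, whose origin is the TCP and whose axes are the flange's). Camera axes: x right, y up, looking along -z (the intrinsics and any distortion apply to the point x, -y, -z); pixel columns grow to the right and rows downward; lengths in mm; the calibration is good to about 2 mm. A picture is of the moment at which its call begins: read the wrist's pose just before it. There is no depth.
- ticket.finish_job(): hands the job in; it is judged then, once.
The state is a dict: "time_s": time; "joints": joint angles; "qvel": joint speeds; "tau": joint torques, N m; "tcp_pos": TCP position; "orientation": TCP orientation; "ft_force": force on the tool from outside, world axes, zero at the start; "ft_torque": the same for the moment, N m; "finger_gap": finger opening in mm; "grasp_force": force on a finger pad.
Only numpy, scipy, OpenCV 4.12 (cv2) and the standard library are available. Lean on these libraries where they do the work, as an engineer would, in place of code of your own. Each camera call takes 0.05 s, during which the arm holds its last target. There are 200 camera calls.

## Working session

There is one attempt and no reset: what is moved stays moved. The work goes in short steps, Python scripts to look and compute and a tool call to move; the robot and the scene stay as the last step left them, time stands still between calls to the robot, and variables do not carry over. Pictures are saved under pics/ and viewed, at most 10 in all, crops included, and the job is handed in when it is done.

Besides the shell and the picture viewer there is one more tool, called after "Call:" in YAML: its name, and indented under it one key for each argument. drive_tool: Moves the arm, as the interface text tells. Its arguments: {"type":"object","properties":{"commands":{"type":"array","items":{"type":"array","items":{"type":"number"}}}},"required":["commands"]}

```bash
mkdir -p pics; python3 - <<'E'
from bench import arm, vision
import cv2,numpy as np
s=arm.get_state()
for k in("tcp_pos","orientation","joints","finger_gap","ft_force","time_s"):print(k,s[k])
print(arm.grasp_offset)
for n in("top","side"):
    f=vision.grab_frame(n);cv2.imwrite(f"pics/{n}0.png",f["image"][:,:,::-1]);print(n,f["mtx"],f["position"],f["rotation"],f.keys())
f=vision.grab_frame("wrist");print(f["mount"],f["mtx"])
E
```

```text
tcp_pos [ 213.2417425  -613.01143737  229.86435662]
orientation [-3.13893009e+00  1.26670836e-04  3.34866398e-01]
joints [ 1.13821634  0.38384861  0.0438483   1.59960471 -0.01792444  1.16119764
 -0.04986995]
finger_gap 85.47240510220003
ft_force [ 0.42245395 -0.71788952  0.85108306]
time_s 0.0
18.700000000000003
top [[592.8539302    0.         323.33289868]
 [  0.         592.8539302  237.83980071]
 [  0.           0.           1.        ]] [ 439.65410245  -38.77220702 1033.90350433] [ 0.11050448  0.02078428 -1.58293169] dict_keys(['image', 'mtx', 'position', 'rotation'])
side [[573.22183119   0.         319.71332742]
 [  0.         573.22183119 240.8398392 ]
 [  0.           0.           1.        ]] [235.87457471 516.86683752 743.41632076] [ 7.69480073e-01 -8.75916820e-04 -2.65905013e+00] dict_keys(['image', 'mtx', 'position', 'rotation'])
[[ 6.11397240e-04  9.50098664e-01  3.11948962e-01  7.97451819e+01]
 [ 9.99999202e-01 -2.36018587e-04 -1.24108702e-03  1.32210860e-01]
 [-1.10552937e-03  3.11949471e-01 -9.50098050e-01 -1.42177094e+02]
 [ 0.00000000e+00  0.00000000e+00  0.00000000e+00  1.00000000e+00]] [[340.38868317   0.         320.26502735]
 [  0.         340.38868317 238.61268998]
 [  0.           0.           1.        ]]
```

View pics/top0.png

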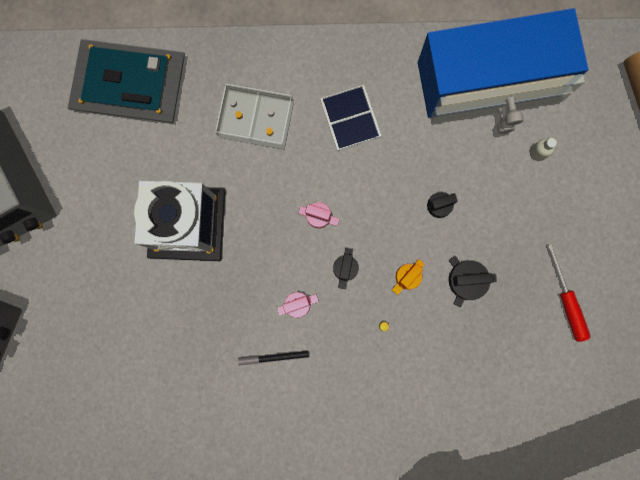

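View pics/side0.png

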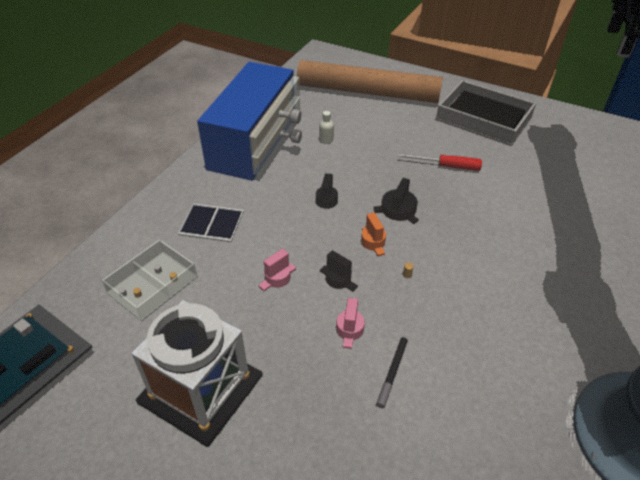

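The top view shows the two-lug black cover at (346,267), with the plain one at (441,205) and the wide one at (470,280). The mount is at about (166,213), with its slots running roughly up and down in the image. I'll crop both from the top view.

```bash
cat > h.py <<'E'
import numpy as np
from scipy.spatial.transform import Rotation as R
from bench import arm, vision
def cam(f,s=None):
    if "mount" in f:
        T=np.eye(4);T[:3,:3]=R.from_euler("xyz",s["orientation"]).as_matrix();T[:3,3]=s["tcp_pos"]
        T=T@np.array(f["mount"]);return T[:3,:3],T[:3,3]
    return R.from_euler("xyz",f["rotation"]).as_matrix(),np.array(f["position"])
def unproj(f,uv,z,s=None):
    Rm,p=cam(f,s);K=f["mtx"]
    d=Rm@np.array([(uv[0]-K[0,2])/K[0,0],-(uv[1]-K[1,2])/K[1,1],-1])
    return p+d*(z-p[2])/d[2]
def proj(f,P,s=None):
    Rm,p=cam(f,s);K=f["mtx"];c=Rm.T@(np.array(P)-p)
    return K[0,0]*c[0]/-c[2]+K[0,2],K[1,1]*-c[1]/-c[2]+K[1,2]
def rel(pos,yaw,s):
    """tool-axes shift (m) and turn(deg) to reach pos with tool down, yaw"""
    Rc=R.from_euler("xyz",s["orientation"]);Rt=R.from_euler("xyz",[np.pi,0,yaw])
    return (Rc.inv().apply(np.array(pos)-s["tcp_pos"])/1000).round(4),np.degrees((Rc.inv()*Rt).as_rotvec()).round(2)
E
python3 - <<'E'
from h import *
import cv2
f=vision.grab_frame("top");im=f["image"][:,:,::-1]
a=cv2.resize(im[150:270,106:226],(480,480),interpolation=3);b=cv2.resize(im[232:302,311:381],(480,480)[:0] or (300,480)[:0] or (480,480),interpolation=3)
cv2.imwrite("pics/crop.png",cv2.resize(np.hstack([a,b]),(800,400)))
for uv,z in(((346,267),20),((349,250),6),((344,285),6),((166,213),140),((162,190),140),((168,236),140)):print(uv,unproj(f,uv,z).round(1))
E
```

```text
(346, 267) [501.7 -57.2  20. ]
(349, 250) [532.1 -63.2   6. ]
(344, 285) [471.5 -53.5   6. ]
(166, 213) [580.9 219.4 140. ]
(162, 190) [616.8 226.2 140. ]
(168, 236) [545.3 215.7 140. ]
```

View pics/crop.png

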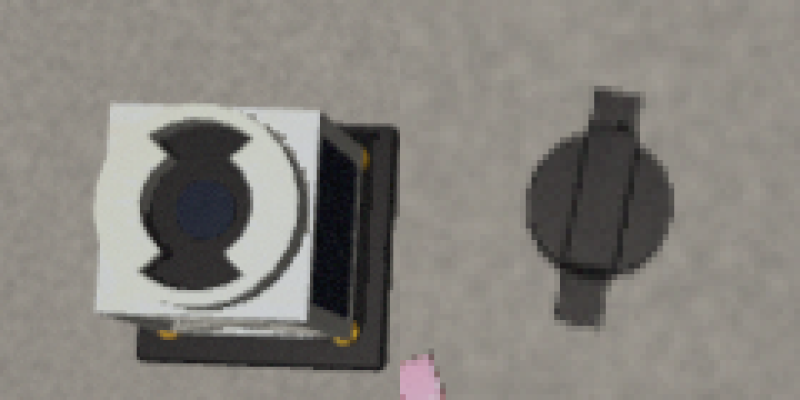

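```bash
python3 - <<'E'
from h import *
f=vision.grab_frame("top");s=arm.get_state()
a,b=unproj(f,(349,247.75),6),unproj(f,(342.3,288.9),6);c=unproj(f,(346,267.9),18);m=(a+b)/2;d=b-a
yc=np.arctan2(d[1],d[0]);print("cover",m,c,np.hypot(*d[:2]),np.degrees(yc))
a,b=unproj(f,(166.3,191.1),140),unproj(f,(163.3,230.4),140);d=b-a
print("mount",unproj(f,(165.7,211.7),138),(a+b)/2,np.degrees(np.arctan2(d[1],d[0])))
print(rel([m[0],m[1],200],yc,s))
E
```

```text
cover [500.38635205 -56.86221569   6.        ] [500.26728822 -57.23880813  18.        ] 72.34017708396593 169.8327002000883
mount [583.21589796 220.43669302 138.        ] [584.50208643 221.26534486 140.        ] 176.65532987544057
(array([ 0.4539, -0.4314,  0.0311]), array([-3.0000e-02, -1.0000e-01, -1.5065e+02]))
```

Call:
drive_tool:
  commands:
    - [0,0.4539,-0.4314,0.031,0,0,-150.6]
    - [0,0.4539,-0.4314,0.031,0,0,-150.6]
    - [0,0.4539,-0.4314,0.031,0,0,-150.6]
    - [0,0.4539,-0.4314,0.031,0,0,-150.6]
    - [0,0.4539,-0.4314,0.031,0,0,-150.6]
    - [0,0.4539,-0.4314,0.031,0,0,-150.6]
    - [0,0.4539,-0.4314,0.031,0,0,-150.6]
    - [0,0.4539,-0.4314,0.031,0,0,-150.6]

```text
time_s: 0.92
tcp_pos: [366.6, -316.2, 214.9]
orientation: [3.141, 0.001, 1.341]
ft_force: [1.0, -0.1, 0.5]
finger_gap: 85.8
grasp_force: 0.0
```

```bash
python3 - <<'E'
from h import *
s=arm.get_state();print(s["tcp_pos"],s["joints"],rel([500.4,-57,200],np.radians(169.8),s))
E
```

```text
[ 366.59466946 -316.1533437   214.89236269] [ 0.891256    0.09977282 -0.27831003  1.99207648  0.03188025  1.05316346
  0.36837838] (array([0.2829, 0.0712, 0.0148]), array([-1.000e-02,  4.000e-02, -9.298e+01]))
```

Call:
drive_tool:
  commands:
    - [0,0.283,0.071,0.015,0,0,-93]
    - [0,0.283,0.071,0.015,0,0,-93]
    - [0,0.283,0.071,0.015,0,0,-93]
    - [0,0.283,0.071,0.015,0,0,-93]
    - [0,0.283,0.071,0.015,0,0,-93]
    - [0,0.283,0.071,0.015,0,0,-93]
    - [0,0.283,0.071,0.015,0,0,-93]
    - [0,0.283,0.071,0.015,0,0,-93]

```text
time_s: 1.58
tcp_pos: [504.8, -48.4, 200.7]
orientation: [3.134, -0.001, 2.355]
ft_force: [0.4, 0.6, -0.5]
finger_gap: 85.0
grasp_force: 0.0
```

```bash
python3 - <<'E'
from h import *
s=arm.get_state();print(s["tcp_pos"],s["joints"],rel([500.4,-57,200],np.radians(169.8),s))
E
```

```text
[504.79871665 -48.42716744 200.74319229] [ 0.57415642  0.19275021 -0.60644567  1.94576102  0.12021141  1.03514128
  0.69961773] (array([-0.003 , -0.0092,  0.0007]), array([  0.45,   0.07, -34.87]))
```

Call:
drive_tool:
  commands:
    - [0,0,0,0,0,0,-35]
    - [0,0,0,0,0,0,-35]
    - [0,0,0,0,0,0,-35]
    - [0,0,0,0,0,0,-35]
    - [0,0,0,0,0,0,-35]
    - [0,0,0,0,0,0,-35]
    - [0,0,0,0,0,0,-35]
    - [0,0,0,0,0,0,-35]

```text
time_s: 2.25
tcp_pos: [501.3, -59.5, 199.8]
orientation: [-3.142, -0.0, 2.943]
ft_force: [0.4, -1.1, -0.2]
finger_gap: 85.5
grasp_force: 0.0
```

```bash
python3 - <<'E'
from h import *
import cv2
s=arm.get_state();print(s["tcp_pos"],s["orientation"],s["joints"],rel([500.4,-57,200],np.radians(169.8),s))
f=vision.grab_frame("wrist");im=f["image"][:,:,::-1].copy();cv2.imwrite("pics/w1.png",im)
y=np.radians(169.8)
for r,z in((-36,6),(36,6),(0,22),(-21,54),(21,54)):
  print(r,z,np.round(proj(f,[500.4+r*np.cos(y),-57+r*np.sin(y),z],s),1))
E
```

```text
[501.2523818  -59.52881537 199.78759811] [-3.14154170e+00 -7.52475607e-05  2.94315027e+00] [ 0.64466784  0.20065138 -0.66467386  1.94680185  0.14302203  1.04062048
  1.28945964] (array([ 0.0013,  0.0023, -0.0002]), array([-0.  , -0.  , -1.17]))
-36 6 [323.7 242.7]
36 6 [322.5 173. ]
0 22 [323.2 212.8]
-21 54 [323.9 244.2]
21 54 [323.1 197.9]
```

View pics/w1.png

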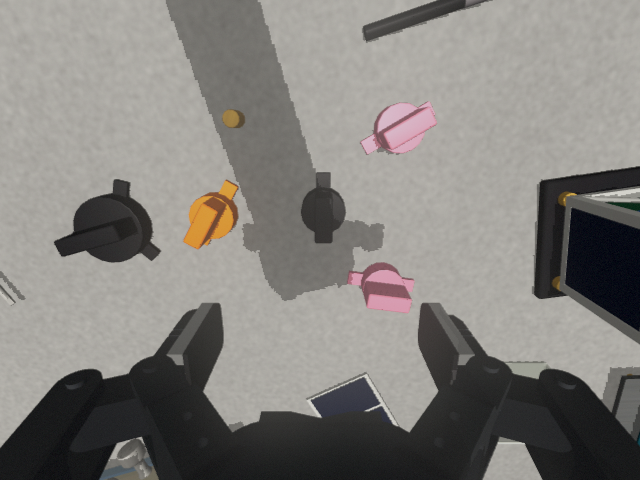

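Wrist view: the cover is at (323,210) with its lug tip at (323,173), which agrees with the estimate to about 2 px. Going down to grasp.

Call:
drive_tool:
  commands:
    - [0,0.0013,0.0023,0.03,0,0,-1.2]
    - [0,0.0013,0.0023,0.07,0,0,-1.2]
    - [0,0.0013,0.0023,0.11,0,0,-1.2]
    - [0,0.0013,0.0023,0.14,0,0,-1.2]
    - [0,0.0013,0.0023,0.16,0,0,-1.2]
    - [0,0.0013,0.0023,0.17,0,0,-1.2]
    - [0,0.0013,0.0023,0.174,0,0,-1.2]
    - [0,0.0013,0.0023,0.174,0,0,-1.2]

```text
time_s: 2.97
tcp_pos: [500.5, -56.8, 25.5]
orientation: [3.141, -0.001, 2.966]
ft_force: [-0.1, -0.8, -0.5]
finger_gap: 85.5
grasp_force: 0.0
```

Call:
drive_tool:
  commands:
    - [100,0,0,0,0,0,0]
    - [160,0,0,0,0,0,0]
    - [255,0,0,0,0,0,0]
    - [255,0,0,0,0,0,0]
    - [255,0,0,0,0,0,0]
    - [255,0,0,0,0,0,0]
    - [255,0,0,0,0,0,0]
    - [255,0,0,0,0,0,0]

```text
time_s: 3.63
tcp_pos: [501.2, -57.0, 26.5]
orientation: [-3.141, 0.001, 2.966]
ft_force: [-0.1, -0.8, 5.1]
finger_gap: 15.2
grasp_force: 59.1
```

Call:
drive_tool:
  commands:
    - [255,0,0,-0.02,0,0,0]
    - [255,0,0,-0.06,0,0,0]
    - [255,0,0,-0.1,0,0,0]
    - [255,0,0,-0.14,0,0,0]
    - [255,0,0,-0.18,0,0,0]
    - [255,0,0,-0.22,0,0,0]
    - [255,0,0,-0.25,0,0,0]
    - [255,0,0,-0.25,0,0,0]

```text
time_s: 4.3
tcp_pos: [504.9, -56.8, 283.0]
orientation: [-3.141, 0.013, 2.967]
ft_force: [1.2, 0.0, -0.3]
finger_gap: 15.1
grasp_force: 58.7
```

```bash
python3 - <<'E'
from h import *
s=arm.get_state();print(s["tcp_pos"],s["finger_gap"],s["joints"],rel([584,221,275],np.radians(176.7),s))
E
```

```text
[504.88623602 -56.80023214 282.9594371 ] 15.074961382246483 [ 0.68879809  0.10869678 -0.69558735  1.85368154  0.07827574  1.19227806
  1.36396485] (array([-0.0295,  0.2873,  0.0081]), array([-0.09,  0.77, -6.72]))
```

Call:
drive_tool:
  commands:
    - [255,-0.004,0.036,0,0,0,-1]
    - [255,-0.008,0.072,0,0,0,-2]
    - [255,-0.013,0.11,0,0,0,-3]
    - [255,-0.018,0.15,0,0,0,-4]
    - [255,-0.022,0.19,0,0,0,-5]
    - [255,-0.027,0.23,0,0,0,-6]
    - [255,-0.031,0.265,0,0,0,-6.7]
    - [255,-0.0338,0.288,0,0,0,-6.7]

```text
time_s: 4.97
tcp_pos: [582.5, 225.5, 273.8]
orientation: [3.139, -0.003, 3.089]
ft_force: [-0.1, 0.0, -0.6]
finger_gap: 14.9
grasp_force: 58.7
```

Call:
drive_tool:
  commands:
    - [255,0,0,0,0,0,0]
    - [255,0,0,0,0,0,0]
    - [255,0,0,0,0,0,0]
    - [255,0,0,0,0,0,0]

```text
time_s: 5.3
tcp_pos: [583.9, 218.3, 274.6]
orientation: [-3.139, -0.001, 3.081]
ft_force: [-0.3, 0.2, -1.2]
finger_gap: 15.3
grasp_force: 58.7
```

```bash
python3 - <<'E'
from h import *
import cv2
s=arm.get_state();print(s["tcp_pos"],s["orientation"],s["finger_gap"],s["joints"],rel([584,221,275],np.radians(176.7),s))
f=vision.grab_frame("wrist");im=f["image"][:,:,::-1].copy();cv2.imwrite("pics/w2.png",im)
y=np.radians(176.7)
for r,z in((-47,140),(-40,140),(40,140),(47,140),(0,140)):
  print(r,z,np.round(proj(f,[584+r*np.cos(y),221+r*np.sin(y),z],s),1))
E
```

```text
[583.88005361 218.29093114 274.6330509 ] [-3.13923669e+00 -1.37488747e-03  3.08089405e+00] 15.276489607172476 [ 0.20367493  0.41533926 -0.81227383  1.58267913  0.31177099  1.28082549
  0.85325678] (array([ 0.    ,  0.0027, -0.0004]), array([-0.13, -0.08, -0.18]))
-47 140 [324.3 277.6]
-40 140 [324.4 270.4]
40 140 [324.5 179.3]
47 140 [324.5 170.6]
0 140 [324.4 226.8]
```

View pics/w2.png

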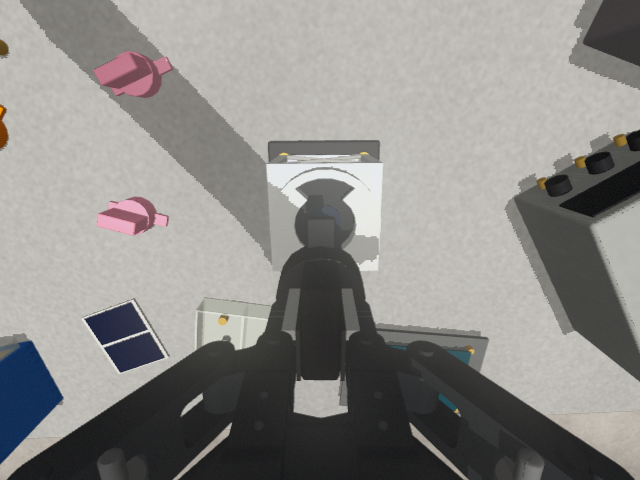

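```bash
python3 - <<'E'
from h import *
import cv2
s=arm.get_state()
im=cv2.imread("pics/w2.png")
f=vision.grab_frame("wrist")
c=cv2.resize(im[150:290,255:395],(560,560),interpolation=cv2.INTER_CUBIC)
y=np.radians(176.7)
def P(cx,cy,a,r,z,yy): return proj(f,[cx+r*np.cos(a+yy),cy+r*np.sin(a+yy),z],s)
def dr(p,col): cv2.circle(c,(int(4*(p[0]-254.5)),int(4*(p[1]-149.5))),1,col,-1)
for a in np.linspace(0,2*np.pi,120):
  for r in(26,47): dr(P(584,221,a,r,140,y),(0,0,255))
for a in np.linspace(-.39,.39,15): dr(P(584,221,a,40,140,y),(0,255,0))
t=s["tcp_pos"];z0=t[2]-25.5;yc=s["orientation"][2]
for r in np.linspace(22,36,8):
  for w in(-7,7):
    a=np.arctan2(w,r);dr(P(t[0],t[1],a,np.hypot(r,w),z0+6,yc),(255,0,255))
cv2.imwrite("pics/w2c.png",c)
E
```

```text
(no output)
```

View pics/w2c.png

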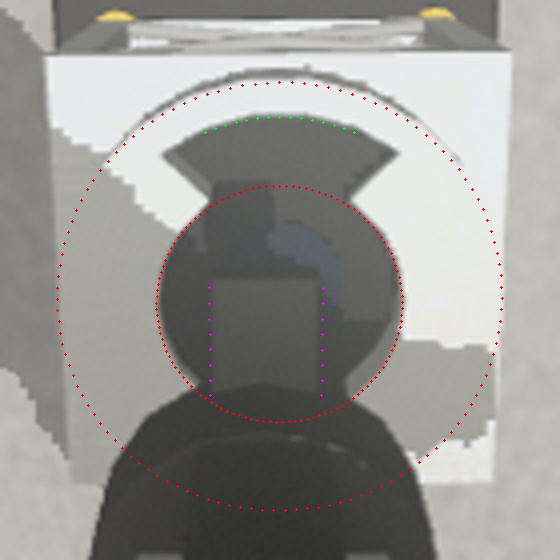

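The overlay matches the mount to about 1 mm, and the lug sits about 1 mm further out than modelled. I'll go down to just above the rim.

Call:
drive_tool:
  commands:
    - [255,-0.001,0,0.02,0,0,0]
    - [255,-0.001,0,0.05,0,0,0]
    - [255,-0.001,0,0.075,0,0,0]
    - [255,-0.001,0,0.088,0,0,0]
    - [255,-0.001,0,0.09,0,0,0]
    - [255,-0.001,0,0.09,0,0,0]
    - [255,-0.001,0,0.09,0,0,0]
    - [255,-0.001,0,0.09,0,0,0]

```text
time_s: 6.07
tcp_pos: [586.3, 221.5, 188.1]
orientation: [3.14, 0.004, 3.083]
ft_force: [0.4, -0.6, -0.9]
finger_gap: 15.3
grasp_force: 58.8
```

```bash
python3 - <<'E'
from h import *
s=arm.get_state();print(s["tcp_pos"],s["orientation"],s["ft_force"],rel([585.2,221,149.5],np.radians(176.7),s))
E
```

```text
[586.29452787 221.53853588 188.10362961] [3.13981585 0.00358247 3.08336903] [ 0.42154799 -0.55726091 -0.92209182] (array([ 0.0012, -0.0007,  0.0386]), array([ 0.1 ,  0.21, -0.04]))
```

Call:
drive_tool:
  commands:
    - [255,0.0005,0,0.01,0,0,0]
    - [255,0.0005,0,0.018,0,0,0]
    - [255,0.0005,0,0.024,0,0,0]
    - [255,0.0005,0,0.029,0,0,0]
    - [255,0.0005,0,0.032,0,0,0]
    - [255,0.0005,0,0.034,0,0,0]
    - [255,0.0005,0,0.035,0,0,0]
    - [255,0.0005,0,0.035,0,0,0]

```text
time_s: 6.73
tcp_pos: [584.5, 220.9, 150.9]
orientation: [3.141, 0.0, 3.084]
ft_force: [0.7, 0.1, -1.0]
finger_gap: 15.1
grasp_force: 58.9
```

Call:
drive_tool:
  commands:
    - [255,0,0,0.001,0,0,0]
    - [255,0,0,0.001,0,0,0]
    - [255,0,0,0.001,0,0,0]

```text
time_s: 6.98
tcp_pos: [584.8, 221.1, 150.6]
orientation: [3.141, 0.001, 3.084]
ft_force: [-0.5, -0.4, 2.9]
finger_gap: 15.1
grasp_force: 59.2
```

Force is starting to build at z≈150.6, which suggests the floor. Pressing a little further.

Call:
drive_tool:
  commands:
    - [255,0,0,0.001,0,0,0]
    - [255,0,0,0.002,0,0,0]
    - [255,0,0,0.002,0,0,0]
    - [255,0,0,0.002,0,0,0]

```text
time_s: 7.32
tcp_pos: [584.8, 221.1, 150.5]
orientation: [-3.141, 0.001, 3.084]
ft_force: [-4.7, -1.8, 10.9]
finger_gap: 15.2
grasp_force: 60.6
```

Call:
drive_tool:
  commands:
    - [255,0,0,-0.0015,0,0,2]
    - [255,0,0,-0.0015,0,0,6]
    - [255,0,0,-0.0015,0,0,11]
    - [255,0,0,-0.0015,0,0,16]
    - [255,0,0,-0.0015,0,0,21]
    - [255,0,0,-0.0015,0,0,26]
    - [255,0,0,-0.0015,0,0,31]
    - [255,0,0,-0.0015,0,0,35]

```text
time_s: 7.98
tcp_pos: [585.8, 220.1, 150.6]
orientation: [3.14, 0.003, 2.468]
ft_force: [0.1, -2.1, 3.8]
finger_gap: 14.9
grasp_force: 59.5
```

Call:
drive_tool:
  commands:
    - [255,0,0,0,0,0,5]
    - [255,0,0,0,0,0,10]
    - [255,0,0,0,0,0,15]
    - [255,0,0,0,0,0,20]
    - [255,0,0,0,0,0,24]
    - [255,0,0,0,0,0,27]
    - [255,0,0,0,0,0,29]
    - [255,0,0,0,0,0,30]

```text
time_s: 8.65
tcp_pos: [585.6, 220.3, 150.6]
orientation: [3.14, 0.002, 1.948]
ft_force: [-0.6, -1.7, 5.6]
finger_gap: 15.0
grasp_force: 59.7
```

```bash
python3 - <<'E'
from h import *
s=arm.get_state();print(s["tcp_pos"],np.degrees(s["orientation"]),s["ft_force"],s["ft_torque"],s["finger_gap"])
E
```

```text
[585.60860421 220.25226425 150.60388144] [1.79881563e+02 8.94726324e-02 1.11586846e+02] [-0.60827721 -1.68307792  5.59855902] [-0.47228557  0.2487117   0.05764327] 15.047589536745454
```

Turned about 65° with no sign of the stop yet. Continuing in small steps.

Call:
drive_tool:
  commands:
    - [255,0,0,0,0,0,1.5]
    - [255,0,0,0,0,0,3]
    - [255,0,0,0,0,0,4.5]
    - [255,0,0,0,0,0,6]
    - [255,0,0,0,0,0,7]
    - [255,0,0,0,0,0,7]

```text
time_s: 9.15
tcp_pos: [583.8, 220.5, 150.6]
orientation: [-3.14, 0.002, 1.83]
ft_force: [-4.4, -3.1, 8.3]
finger_gap: 14.8
grasp_force: 60.2
```

```bash
python3 - <<'E'
from h import *
s=arm.get_state();print(s["tcp_pos"],np.degrees(s["orientation"]),s["ft_force"],s["ft_torque"],s["finger_gap"])
E
```

```text
[583.80553451 220.48710773 150.58002209] [-1.79928336e+02  1.10170969e-01  1.04828807e+02] [-4.42155365 -3.11695206  8.31261506] [-0.64432692  0.88481921  0.46513529] 14.841224045175723
```

Call:
drive_tool:
  commands:
    - [255,0,0,0,0,0,1.5]
    - [255,0,0,0,0,0,3]
    - [255,0,0,0,0,0,3]
    - [255,0,0,0,0,0,3]

```text
time_s: 9.48
tcp_pos: [583.9, 220.2, 150.7]
orientation: [-3.141, 0.003, 1.781]
ft_force: [-4.0, -3.2, 9.6]
finger_gap: 15.4
grasp_force: 66.8
```

```bash
python3 - <<'E'
from h import *
s=arm.get_state();print(s["tcp_pos"],np.degrees(s["orientation"]),s["ft_force"],s["ft_torque"],s["finger_gap"])
E
```

```text
[583.87208358 220.22102132 150.67796335] [-179.95063543    0.19470132  102.05111717] [-3.95121779 -3.20276688  9.57997374] [-0.78269765  0.84940874  1.19045713] 15.419365052194113
```

Torque has risen to 1.2 N m, so it's at the hard stop. Releasing and moving up.

Call:
drive_tool:
  commands:
    - [0,0,0,0,0,0,0]
    - [0,0,0,0,0,0,0]
    - [0,0,0,0,0,0,0]
    - [0,0,0,0,0,0,0]
    - [0,0,0,0,0,0,0]
    - [0,0,0,0,0,0,0]

```text
time_s: 9.98
tcp_pos: [584.3, 220.8, 149.0]
orientation: [-3.141, -0.0, 1.774]
ft_force: [0.9, 0.4, -1.1]
finger_gap: 84.3
grasp_force: 0.0
```

Call:
drive_tool:
  commands:
    - [0,0,0,-0.01,0,0,0]
    - [0,0,0,-0.03,0,0,0]
    - [0,0,0,-0.06,0,0,0]
    - [0,0,0,-0.1,0,0,0]
    - [0,0,0,-0.13,0,0,0]
    - [0,0,0,-0.15,0,0,0]
    - [0,0,0,-0.15,0,0,0]
    - [0,0,0,-0.15,0,0,0]

```text
time_s: 10.65
tcp_pos: [585.3, 221.5, 301.9]
orientation: [3.137, -0.001, 1.775]
ft_force: [0.4, -0.4, -1.0]
finger_gap: 85.7
grasp_force: 0.0
```

```bash
python3 - <<'E'
from h import *
import cv2
s=arm.get_state();print(s["tcp_pos"],s["finger_gap"])
f=vision.grab_frame("wrist");im=f["image"][:,:,::-1]
c=cv2.resize(im[100:340,200:440],(560,560),interpolation=cv2.INTER_CUBIC)
k=560/240
def dr(x,y,z,col):
  p=proj(f,[x,y,z],s);cv2.circle(c,(int(k*(p[0]-200)),int(k*(p[1]-100))),1,col,-1)
y=np.radians(176.7-70)
for u in np.linspace(-1,1,25):
  for a,b in((21*u,8),(21*u,-8),(21,8*u),(-21,8*u)):
    dr(584+a*np.cos(y)-b*np.sin(y),221+a*np.sin(y)+b*np.cos(y),178,(0,0,255))
cv2.imwrite("pics/w3.png",c)
E
```

```text
[585.33604794 221.47535796 301.90299439] 85.69180014531156
```

View pics/w3.png

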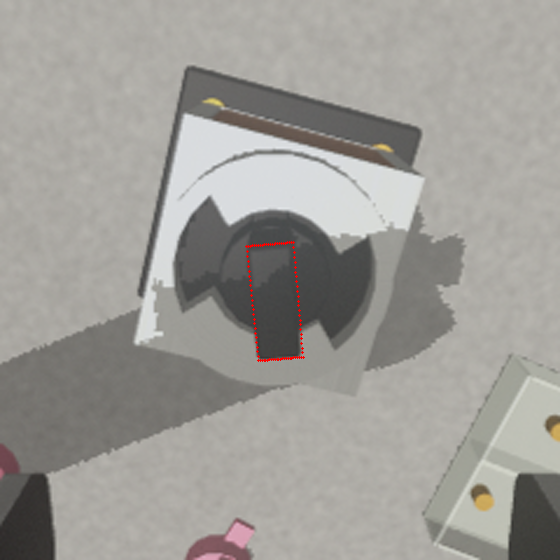

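The bar matches the overlay of home height at 70°, and the lugs are hidden under the lip. The gripper is clear.

```bash
python3 -c "
from bench import ticket
print(ticket.finish_job())"
```

```text
the job is handed in; nothing more can be done
None
```

The two-lug black cover is in the mount, pushed home, twisted about 70° clockwise to its stop and released; the other two covers were not touched, and the job was handed in at about 10.7 s of robot time.

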